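# Seat a glass rod against the hidden stop of a length jig

## Task

Take the thick white glass rod from the rod rest and slide it into the bore of the aluminium length jig until you feel its end meet the stop hidden inside, and keep it lightly but definitely pressed there for a moment (a few newtons; hard knocks or pushes chip the glass). Then fold the jig's clamp arm down until its pad lies on the rod, and let go, leaving the rod up against the stop and the other things on the bench where they are.

Things in the scene. Friction and masses are not known exactly. Their poses are not given: they have to be found in the camera images.
- rod: The thick rod to load: opaque white glass, round, 14 mm in diameter, 180 mm long, 50 to 85 g. Origin at its middle, x along it; both ends are alike. It lies on the rod rest beside the thin rod (70 mm between their axes, in either order), its axis 52 mm above the bench.
- thin_rod: Bystander: a white glass rod 9 mm in diameter and 180 mm long on the rod rest, its axis 50 mm above the bench. Origin at its middle, x along it.
- rest: Fixed dark steel rod rest. Origin on the bench under the rods' middles (to 8 mm), x along the rods towards the jig's side. Two crossbars run across, 6 mm wide, 150 mm long, tops 45 mm high, prongs beside the rods to 59 mm, at x = -8 and +60 mm: the rods' -x ends hang free; grip there, about 45 mm from the rod's middle.
- jig: Fixed length jig: aluminium block on a base plate 140 x 100 x 8 mm. Origin on the bench under the mouth of its blind bore; x points level into the bore, z up. Bore 16 x 16 mm, axis at y = 0, z = 45 mm. A rigid stop hides inside; its place differs every time, its face between x = 72 and 98 mm: find it by feel. The bench outside the mouth (x below 0) is free.
- mouth (a point): On the bore's axis, 12 mm inside the jig's outer face (jig x = 12, z = 45 mm), where its flared mouth ends (26 mm wide at the outside, also flared below). From here to jig x = 50 mm the bore is a channel open above, walls 47 mm high; then a roofed tunnel, top at 65 mm. Axes as the jig's.
- clamp (a joint): Clamp arm, hinged parallel to the bore at jig x = 35, y = -32, z = 58 mm. 0 = flat across the bore towards +y, rubber pad on the rod, top at z = 61 mm; grows as it swings up; starts at 0.55 to 0.9 rad. Steel, 14 mm wide, 6 mm thick. It stays where it is left; about 2 N pressing down near the bore moves it. 0 is its end of travel, so it presses the rod only lightly.
- clamp_end (a point): Centre of the 18 mm black ball at the end of the clamp arm, 73 mm from its hinge.
- paddle: Bystander: graphite paddle with a wooden handle, lying flat, about 200 mm long and 20 mm high. Origin on the bench near the plate's inner edge, x towards the plate.
- jar: Bystander: closed glass jar 64 mm in diameter, 80 mm high. Origin at the centre of its underside.
- marver: Bystander: flat graphite block 70 x 90 x 12 mm. Origin at the centre of its underside.
Not all that is in view belongs to the job. Leave any brown or purple look-alike of the rod alone.

How it is judged:
On the way, in this order (a step that is already met when the one before it is completed fails the run):
1. the thick rod lies in the bore with its end pressed on the hidden stop with more than 1.5 N for 0.2 s (x of rod in the frame of stop between -0.0925 and -0.087 m and angle between the x axis of rod and the x axis of jig, either way round below 0.06 rad and y of rod in the frame of jig between -0.006 and 0.006 m and contact force between rod and stop above 1.5 N), for 0.2 s.
2. the clamp arm is folded down with its pad on the rod (value of joint clamp below 0.1 rad), for 0.2 s.
At the end, for the whole second after the job is handed in: The thick rod rests in the bore, in line with it within 0.06 rad, its inner end within 2.5 mm of the hidden stop; the clamp arm is down with its pad on the rod (joint below 0.10 rad); all is still and released (x of rod in the frame of stop between -0.0925 and -0.087 m and angle between the x axis of rod and the x axis of jig, either way round below 0.06 rad and y of rod in the frame of jig between -0.006 and 0.006 m and value of joint clamp below 0.1 rad and linear speed of rod below 0.01 m/s); the robot touches nothing.
It fails at once if the glass rod is pressed or knocked on the hidden stop with more than 20 N (contact force between rod and stop above 20 N).
It fails at once if the glass rod is pressed or knocked on the jig or its clamp with more than 25 N (contact force between rod and jig above 25 N).
It fails at once if a bystander (thin rod, paddle, jar or graphite block) is moved more than 30 mm (distance of any of thin_rod, paddle, jar, marver from where it was at the start of the episode above 0.03 m).
It also fails if it takes over 66 s, if anything falls off the work surface, if the arm or the gripper's body presses on something with over 40 N, if the wrist force passes 120 N, or if a joint passes its speed limit or range.

## Robot

A 6-joint arm with a two-finger parallel gripper is mounted at the origin on the work surface. World frame = base frame: x ahead of the robot, y to its left, z up, the work surface at z = 0. Lengths are in m, angles in rad, forces in N, time in s.
With the tool pointing down it reaches from about 0.275 to 0.75 m from the base axis. Payload 10.2 kg.
Tool frame: the origin (TCP) lies midway between the tips of the shut fingers; the grasp point (between the pads) lies 19 mm behind it; z points along the fingers, y is the line along which they close (so a half turn about z gives the same grasp; the last joint's range is limited). The gripper opens to 85 mm and grips with 20 to 120 N. Pads are 22 mm wide; open, the fingers measure 114 mm over their backs; the gripper's body (76 mm by 85 mm) begins 54 mm behind the grasp point. The pads swing forward as they close: fully open they stand 13 mm farther back than shut.
Start: joints at [0.938, 0.313, 1.498, -0, 1.331, -0.223], TCP at [0.209, 0.482, 0.231] pointing down, gripper open.
Joint ranges: [-2.94, 2.94], [-0.97, 2.17], [0.19, 2.56], [-1.23, 4.37], [0.02, 3.11], [-2.88, 2.88]. Speed limits (rad/s): [2.39, 2.39, 3.01, 3.14, 3.14, 3.14].

## Interface

Orientations are given as a 3x3 rotation matrix whose columns are the frame's x, y, z axes.
In Python, from bench import monitor, eyes, env gives the robot as it stands. The module is installed in compiled form; this text tells all that it offers.
- The arm moves only by the tool play_rows, never from a script. Its argument "plan" is a list of rows, each a list of 5 numbers: the finger opening in mm, from 0 to 85.4, then the shift along the tool's x, y, z in mm, then the turn about the tool's z in degrees. A call has 1 to 5 rows; each row is the pose to reach, as a shift and turn from the pose commanded when the call began, along the tool's axes at that moment; what a row does not reach only later rows make up. A row lasts 1/10 s, in which the tool goes at most 50 mm and 8.59 degrees, less where a joint would pass 70% of its speed; a pose out of reach is approached as far as the arm can. A call with a gripper value outside its range is refused whole. The fingers move at their own pace and stop on an object; "force" is the grip in N (left out, the last holds). Time passes only in rows, so rows that repeat a pose let the fingers close. It gives the time, the measured TCP pose, the force, the opening and the grip force at its end, in the units of the state.
- monitor.get_obs(): the state, without advancing time (a new reading comes with each control period).
- eyes.read_camera(name): name is "scene" or "top" or "wrist"; returns a dict with "img" (384x512x3 uint8, red, green, blue), "fovy" (degrees; the focal length in pixels is half the picture's height over the tangent of half this angle, whatever the lens; pixels are square), "cx", "cy" (the principal point, pixels), "k1" (the pictures are not rectified: a ray, as slopes to the right and down, at radius r is drawn at 1 + k1 r^2 times it, then the intrinsics apply), "rvec" (rotation vector, rad) and "tvec" (3), from world to camera coordinates, as OpenCV has them. Camera axes: x right, y down, z forward; pixel columns grow to the right and rows downward; lengths in m; the calibration is good to about 2 mm. A picture is of the moment at which its call begins. There is no depth.
- env.sign_off(): hands the job in; it is judged then, once.
The state is a dict: "time": time; "joint_pos": joint angles; "qd": joint speeds; "effort": joint torques, N m; "tool_pos": TCP position; "orientation": TCP orientation; "wrist_force": force on the tool from outside, world axes, zero at the start; "moment": the same for the moment, N m; "opening": finger opening in m; "gripper_force": force on a finger pad.
Only numpy, scipy, OpenCV 4.12 (cv2) and the standard library are available. Lean on these libraries where they do the work, as an engineer would, in place of code of your own. Each camera call takes 0.05 s, during which the arm holds its last target. There are 200 camera calls.

## Working session

There is one attempt and no reset: what is moved stays moved. The work goes in short steps, Python scripts to look and compute and a tool call to move; the robot and the scene stay as the last step left them, time stands still between calls to the robot, and variables do not carry over. Pictures are saved under pics/ and viewed, at most 12 in all, crops included, and the job is handed in when it is done.

Besides the shell and the picture viewer there is one more tool, called after "Emit:" in YAML: its name, and indented under it one key for each argument. play_rows: Moves the arm, as the interface text tells. Its arguments: {"type":"object","properties":{"plan":{"type":"array"},"force":{"type":"number"}},"required":["plan"]}

```bash
mkdir -p pics; cat > h.py <<'E'
import numpy as np, cv2
from bench import monitor, eyes, env
def cam(n):
    c=eyes.read_camera(n); c['R']=cv2.Rodrigues(np.array(c['rvec'],float))[0]; c['t']=np.array(c['tvec'],float).ravel()
    h=c['img'].shape[0]; c['f']=h/2/np.tan(np.radians(c['fovy'])/2); return c
def ray(c,u,v):
    d=np.array([(u-c['cx'])/c['f'],(v-c['cy'])/c['f']]); s=d.copy()
    for _ in range(30): s=d/(1+c['k1']*(s@s))
    return -c['R'].T@c['t'], c['R'].T@np.array([s[0],s[1],1.])
def onz(c,u,v,z):
    o,d=ray(c,u,v); return o+d*(z-o[2])/d[2]
def proj(c,p):
    q=c['R']@np.array(p,float)+c['t']; s=q[:2]/q[2]; s=s*(1+c['k1']*(s@s)); return s*c['f']+[c['cx'],c['cy']]
def save(c,n): cv2.imwrite('pics/'+n,c['img'][:,:,::-1])
E
python3 - <<'E'
from h import *
a=cam('top');b=cam('scene')
cv2.imwrite('pics/a.png',cv2.resize(a['img'][:,:,::-1],(800,600),interpolation=2)); cv2.imwrite('pics/b.png',cv2.resize(b['img'][:,:,::-1],(800,600),interpolation=2))
for c in(a,b): print(c['f'],c['k1'],-c['R'].T@c['t'])
E
```

```text
363.25800101495696 -0.04617734468374681 [0.43903401 0.13092262 0.92500347]
483.388804442679 -0.10931854895150435 [1.15630949 0.43829756 1.1660574 ]
```

View pics/a.png

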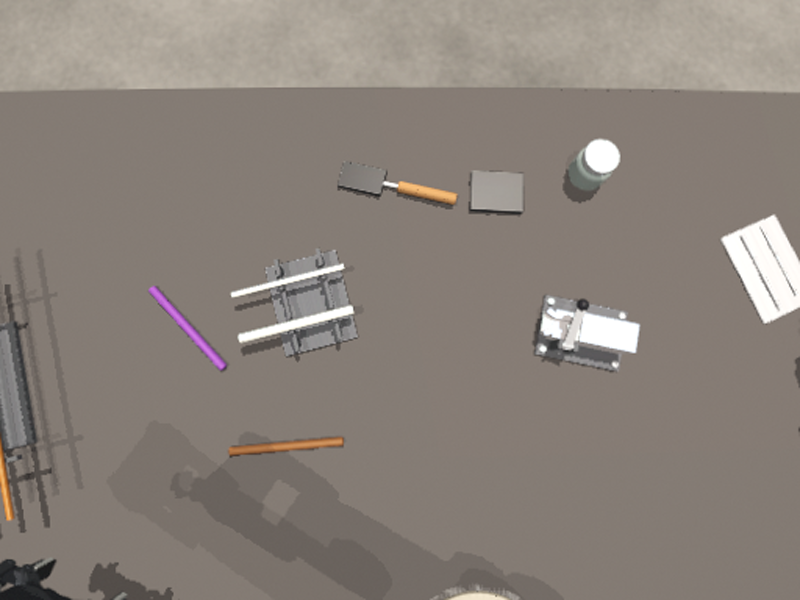

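View pics/b.png

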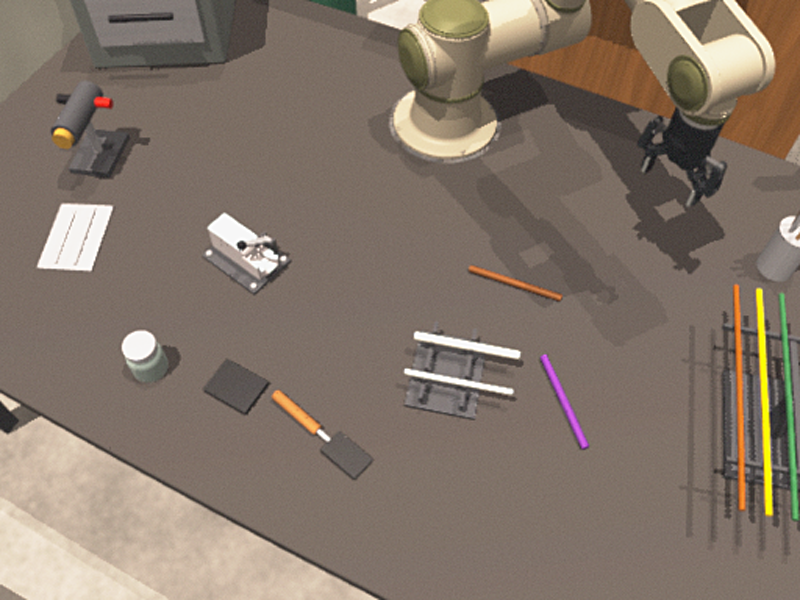

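The top picture, in 800x600 pixels, shows the thick rod from (240,338) to (353,311) and the thin rod above it. The jig is around (587,332), with its mouth at the left end near (545,325) and the clamp's black ball at (583,304). Next I'll measure these.

```bash
python3 - <<'E'
from h import *
c=cam('top'); im=c['img'].astype(int); k=512/800
def comps(mask,x0,y0,x1,y1):
    m=np.zeros(mask.shape,np.uint8); s=np.s_[int(y0*k):int(y1*k),int(x0*k):int(x1*k)]; m[s]=mask[s]
    n,l,st,_=cv2.connectedComponentsWithStats(m)
    return [np.argwhere(l==i)[:,::-1] for i in range(1,n) if st[i,4]>60]
w=im.min(2)>170
for p in comps(w,220,240,370,360):
    r=cv2.minAreaRect(p.astype(np.float32)); b=cv2.boxPoints(r)
    print('rod',len(p),r)
    m=p.mean(0); d=np.linalg.svd(p-m,full_matrices=0)[2][0]; s=(p-m)@d
    e=[onz(c,*(m+d*q),.054) for q in (s.min()-.5,s.max()+.5)]; v=e[1]-e[0]
    print(e,(e[0]+e[1])/2,np.linalg.norm(v),np.degrees(np.arctan2(v[1],v[0])))
for p in comps(im.min(2)>190,530,280,650,380):
    r=cv2.minAreaRect(p.astype(np.float32)); print('jig',len(p),r)
    for q in cv2.boxPoints(r): print(onz(c,*q,.065))
p=comps((im.max(2)<45),570,290,600,315)
for q in p: print('ball',len(q),q.mean(0),onz(c,*q.mean(0),.10))
st=monitor.get_obs(); print(st['tool_pos'],st['orientation'],st['wrist_force'])
x=c['img'][170:250,335:415,::-1]; cv2.imwrite('pics/c.png',cv2.resize(x,(600,600),interpolation=2))
E
```

```text
rod 274 ((183.4876708984375, 178.95188903808594), (3.924330472946167, 73.74263763427734), 75.61860656738281)
[array([0.61718084, 0.2027719 , 0.054     ]), array([0.57190554, 0.37772856, 0.054     ])] [0.59454319 0.29025023 0.054     ] 0.1807199030863736 104.50872722479414
rod 443 ((188.7012939453125, 206.7686767578125), (6.034560203552246, 75.68536376953125), 75.3236083984375)
[array([0.54946246, 0.18754155, 0.054     ]), array([0.50391324, 0.36504572, 0.054     ])] [0.52668785 0.27629364 0.054     ] 0.1832551786404655 104.39209574195462
jig 1079 ((376.9896545410156, 211.1758575439453), (62.24534606933594, 25.3679141998291), 3.3664605617523193)
[ 0.48664499 -0.09678651  0.065     ]
[ 0.54733486 -0.10312725  0.065     ]
[ 0.53732307 -0.25509095  0.065     ]
[ 0.47630908 -0.24711153  0.065     ]
[0.20904789 0.48138998 0.23088931] [[-9.17210268e-01  3.98403050e-01 -5.78198457e-04]
 [ 3.98403392e-01  9.17210032e-01 -7.03710078e-04]
 [ 2.49969184e-04 -8.75806336e-04 -9.99999585e-01]] [-0.08383719 -0.33263767 -0.25087596]
```

View pics/c.png

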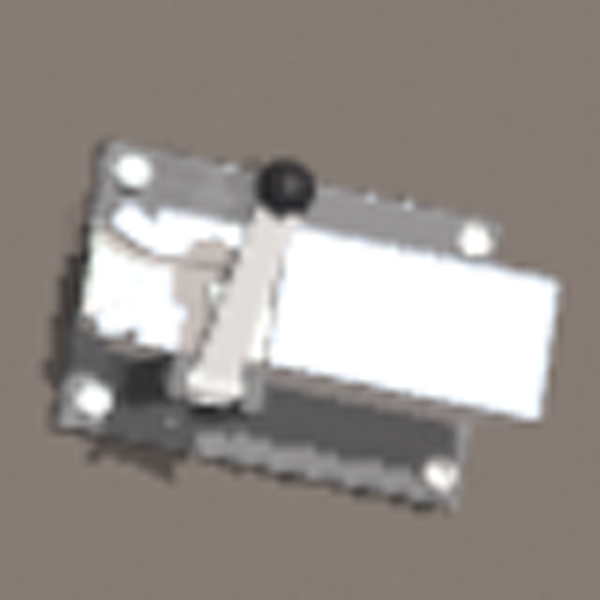

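The crop puts the roof's mouth-side edge (jig x=50) from (285,230) to (272,365), the far edge from (557,283) to (540,418), and the ball at (287,187). I'll work out the jig frame and the first move.

```bash
cat >> h.py <<'E'
def go(p,ang=None):
    "shift (mm, tool axes) to TCP p and turn (deg) bringing tool x to world heading ang (mod 180)"
    s=monitor.get_obs(); R=np.array(s['orientation']); d=R.T@(np.array(p)-s['tool_pos'])*1000
    h=np.degrees(np.arctan2(R[1,0],R[0,0])); t=0 if ang is None else -((ang-h+90)%180-90)
    print('t',s['time'],'pos',np.round(s['tool_pos'],4),'head',round(h,2),'F',np.round(s['wrist_force'],2),'open',s['opening'],'shift',np.round(d,1),'turn',round(t,2))
E
python3 - <<'E'
from h import *
c=cam('top')
P=lambda u,v,z: onz(c,335+u/7.5-.4,170+v/7.5-.4,z)
L=(P(285,230,.065)+P(272,365,.065))/2; Rr=(P(557,283,.065)+P(540,418,.065))/2
print(L,Rr,np.linalg.norm(Rr-L)); d=(Rr-L)/np.linalg.norm(Rr-L); print('heading',np.degrees(np.arctan2(d[1],d[0])),'orig',L-.05*d, 'face',P(88,260,.047))
pl=[P(105,145,.008),P(500,215,.008),P(455,505,.008),P(55,425,.008)]
for q in pl:
    e=q-(L-.05*d); print('plate',q,e[:2]@d[:2],e[:2]@[-d[1],d[0]])
print('ball',P(287,187,.105))
go([.5155,.321,.17],104.4)
E
```

```text
[ 0.51657137 -0.16258744  0.065     ] [ 0.49873136 -0.24972102  0.065     ] 0.08894114345380127
heading -101.57100276927623 orig [ 0.52660047 -0.11360359  0.065     ] face [ 0.53091793 -0.1063446   0.047     ]
plate [ 0.57457411 -0.12460412  0.008     ] 0.0011543086041632341 0.04920516987762338
plate [ 0.54938232 -0.26113293  0.008     ] 0.13996144480328784 0.05191059709926979
plate [ 0.45064921 -0.23891463  0.008     ] 0.13799878865309273 -0.049272539913560044
plate [ 0.47913033 -0.10311464  0.008     ] -0.0007541273026618897 -0.048609301636307785
ball [ 0.54686104 -0.15348284  0.105     ]
t 0.2 pos [0.2091 0.4814 0.231 ] head 156.52 F [0.58 0.67 0.25] open 0.08556950986575344 shift [-345.   -25.    60.9] turn 52.12
```

Emit:
play_rows:
  plan:
    - [60, -345, -25, 30, 52]
    - [60, -345, -25, 30, 52]
    - [60, -345, -25, 30, 52]
    - [60, -345, -25, 30, 52]
    - [60, -345, -25, 30, 52]

```text
time: 0.7
tool_pos: [0.4314, 0.3648, 0.2095]
orientation: [[-0.394, 0.919, -0.0], [0.919, 0.394, -0.0], [0.0, -0.0, -1.0]]
wrist_force: [0.9, 1.0, 0.6]
opening: 0.0602
gripper_force: 0.0
```

```bash
python3 - <<'E'
from h import *
go([.5155,.321,.17],104.4)
E
```

```text
t 0.7 pos [0.4314 0.3648 0.2095] head 113.19 F [0.9  1.01 0.59] open 0.060244361259613015 shift [-73.4  60.1  39.4] turn 8.79
```

Emit:
play_rows:
  plan:
    - [50, -73, 60, 39, 8.8]
    - [50, -73, 60, 39, 8.8]
    - [50, -73, 60, 39, 8.8]
    - [50, -73, 60, 39, 8.8]
    - [50, -73, 60, 39, 8.8]

```text
time: 1.2
tool_pos: [0.5134, 0.3238, 0.1712]
orientation: [[-0.256, 0.967, 0.0], [0.967, 0.256, 0.0], [0.0, 0.0, -1.0]]
wrist_force: [-0.0, -0.7, 0.4]
opening: 0.0503
gripper_force: 0.0
```

```bash
python3 - <<'E'
from h import *
c=cam('wrist'); save(c,'w1.png'); im=c['img'].astype(int)
n,l,st,ce=cv2.connectedComponentsWithStats((im.min(2)>165).astype(np.uint8))
for i in range(1,n):
    if st[i,4]>400:
        p=np.argwhere(l==i)[:,::-1]; r=cv2.minAreaRect(p.astype(np.float32)); print(st[i],r)
        for q in cv2.boxPoints(r): print(onz(c,*q,.055))
go([.5155,.321,.07],104.4)
E
```

```text
[ 248  142   16  169 2357] ((255.5, 226.0), (168.0, 15.0), 90.0)
[0.49668947 0.35867593 0.055     ]
[0.5094963  0.36204963 0.055     ]
[0.55750112 0.18610935 0.055     ]
[0.54174415 0.18196049 0.055     ]
[320 143  18 102 971] ((328.9137878417969, 193.53448486328125), (10.048503875732422, 101.730712890625), 4.763641834259033)
[0.59064294 0.27873777 0.055     ]
[0.5653614  0.37648676 0.055     ]
[0.5742339  0.37808972 0.055     ]
[0.60065452 0.28035884 0.055     ]
t 1.25 pos [0.5133 0.324  0.1715] head 104.84 F [ 1.12 -0.43 -0.49] open 0.05031973036156342 shift [ -3.5   1.3 101.5] turn 0.44
```

View pics/w1.png

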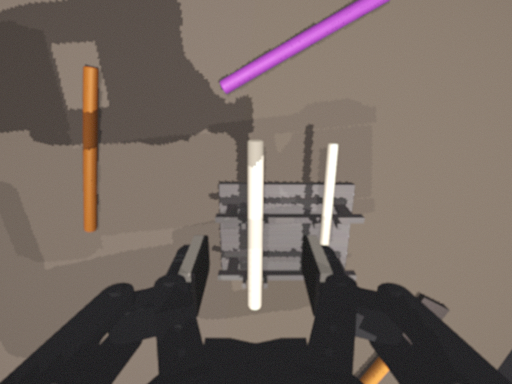

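The rod shows at columns 248–264, rows 142–310, right in line with the gripper and at the same heading. The thin rod is clear at column 329. I'll descend.

Emit:
play_rows:
  plan:
    - [45, -3, 1, 50, 0]
    - [45, -3, 1, 90, 0]
    - [45, -3, 1, 115, 0]
    - [45, -3, 1, 130, 0]
    - [45, -3, 1, 137, 0]

```text
time: 1.75
tool_pos: [0.5152, 0.3211, 0.0334]
orientation: [[-0.256, 0.967, -0.0], [0.967, 0.256, -0.0], [0.0, -0.0, -1.0]]
wrist_force: [1.1, -0.1, 0.9]
opening: 0.0449
gripper_force: 0.0
```

```bash
python3 - <<'E'
from h import *
go([.5135,.3205,.034],104.8)
E
```

```text
t 1.75 pos [0.5152 0.3211 0.0334] head 104.81 F [ 1.14 -0.1   0.91] open 0.04485156433640009 shift [-0.1 -1.8 -0.6] turn 0.01
```

Emit:
play_rows:
  plan:
    - [8, 0, -1, 0, 0]
    - [8, 0, -1, 0, 0]
    - [8, 0, -1, 0, 0]
    - [8, 0, -1, 0, 0]
    - [8, 0, -1, 0, 0]
  force: 35

```text
time: 2.25
tool_pos: [0.5153, 0.3206, 0.0346]
orientation: [[-0.255, 0.967, 0.002], [0.967, 0.255, 0.001], [0.0, 0.002, -1.0]]
wrist_force: [0.9, 2.2, 3.3]
opening: 0.013
gripper_force: 34.3
```

Emit:
play_rows:
  plan:
    - [8, 0, 0, 0, 0]
    - [8, 0, 0, -10, 0]
    - [8, 0, 0, -30, 0]
    - [8, 0, 0, -60, 0]
    - [8, 0, 0, -60, 0]

```text
time: 2.75
tool_pos: [0.5164, 0.3207, 0.0978]
orientation: [[-0.255, 0.967, 0.006], [0.967, 0.255, 0.002], [0.0, 0.006, -1.0]]
wrist_force: [0.6, -0.2, -0.4]
opening: 0.0129
gripper_force: 34.1
```

```bash
python3 - <<'E'
from h import *
j=np.array([.5266,-.1136]);d=np.array([np.cos(np.radians(-101.3)),np.sin(np.radians(-101.3))])
p=j-d*.175   # grip: rod tip ~140 ahead => 35 mm short of face
go([*p,.094],-101.3)
E
```

```text
t 2.75 pos [0.5164 0.3207 0.0978] head 104.75 F [ 0.6  -0.2  -0.37] open 0.012922544592839626 shift [-265.4  -23.8    3.5] turn 26.05
```

Emit:
play_rows:
  plan:
    - [8, -30, -3, 0, 5]
    - [8, -75, -7, 0, 11]
    - [8, -120, -11, 0, 17]
    - [8, -160, -15, 0, 23]
    - [8, -190, -18, 0, 26]

```text
time: 3.25
tool_pos: [0.5455, 0.1294, 0.0934]
orientation: [[0.2, 0.98, -0.001], [0.98, -0.2, -0.0], [-0.001, -0.001, -1.0]]
wrist_force: [-0.4, 0.6, -0.4]
opening: 0.0126
gripper_force: 34.1
```

```bash
python3 - <<'E'
from h import *
j=np.array([.5266,-.1136]);d=np.array([np.cos(np.radians(-101.3)),np.sin(np.radians(-101.3))])
go([*(j-d*.175),.08],-101.3)
E
```

```text
t 3.25 pos [0.5455 0.1294 0.0934] head 78.46 F [-0.36  0.59 -0.36] open 0.012613409842272796 shift [-66.9  29.4  13.4] turn -0.24
```

Emit:
play_rows:
  plan:
    - [8, -20, 10, 5, 0]
    - [8, -45, 20, 10, 0]
    - [8, -62, 27, 13, 0]
    - [8, -67, 29, 13, 0]
    - [8, -67, 29, 13, 0]

```text
time: 3.75
tool_pos: [0.5609, 0.0602, 0.0805]
orientation: [[0.196, 0.981, -0.001], [0.981, -0.196, 0.0], [-0.0, -0.001, -1.0]]
wrist_force: [-0.2, 0.3, -0.7]
opening: 0.0127
gripper_force: 34.1
```

```bash
python3 - <<'E'
from h import *
c=cam('wrist'); cv2.imwrite('pics/w2.png',cv2.resize(c['img'][:,:,::-1],(800,600),interpolation=2))
s=cam('scene'); t=cam('top'); a=s['img'][:,:,::-1]; 
z=proj(s,[.55,-.02,.09]).astype(int); print(z)
y0,x0=z[1]-55,z[0]-70; cr=cv2.resize(a[y0:y0+110,x0:x0+145],None,fx=4,fy=4,interpolation=2); print(x0,y0)
z=proj(t,[.54,-.03,.09]).astype(int); y1,x1=z[1]-55,z[0]-70; cr2=cv2.resize(t['img'][y1:y1+110,x1:x1+145,::-1],None,fx=4,fy=4,interpolation=2); print(x1,y1)
cv2.imwrite('pics/s2.png',cr); cv2.imwrite('pics/t2.png',cr2)
j=np.array([.5266,-.1136]);d=np.array([np.cos(np.radians(-101.3)),np.sin(np.radians(-101.3))])
go([*(j-d*.175),.08],-101.3)
E
```

```text
[196 178]
126 123
248 143
t 3.9 pos [0.5609 0.0614 0.0808] head 78.8 F [-0.07 -0.13 -0.47] open 0.01272031991676654 shift [-3.4  0.7  0.8] turn 0.1
```

View pics/w2.png

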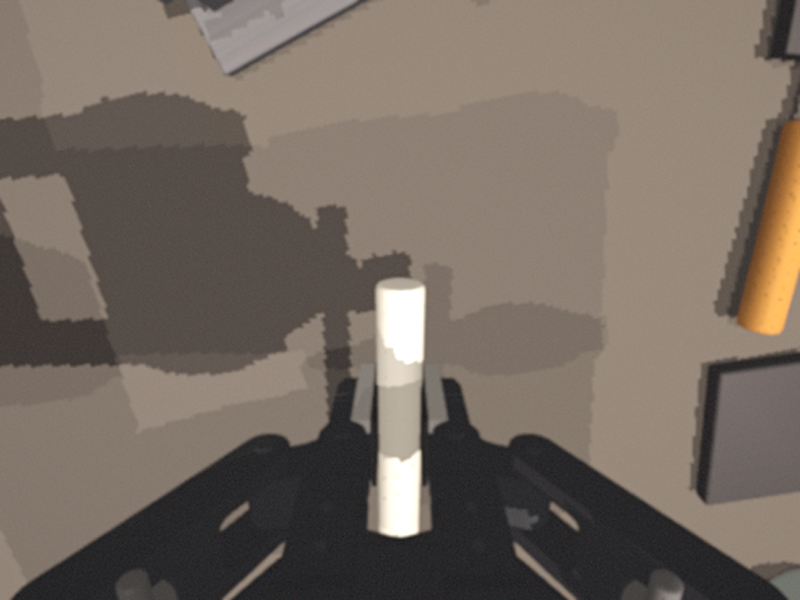

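View pics/t2.png

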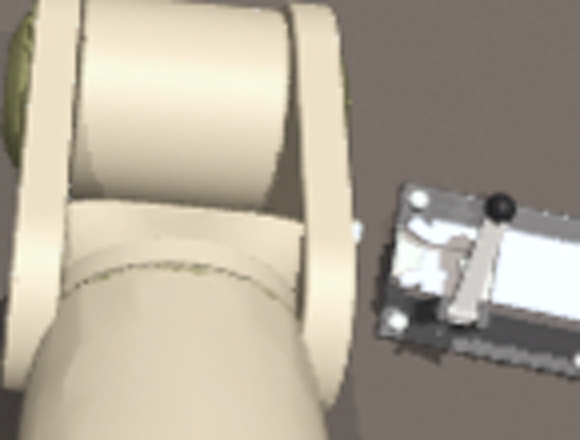

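View pics/s2.png

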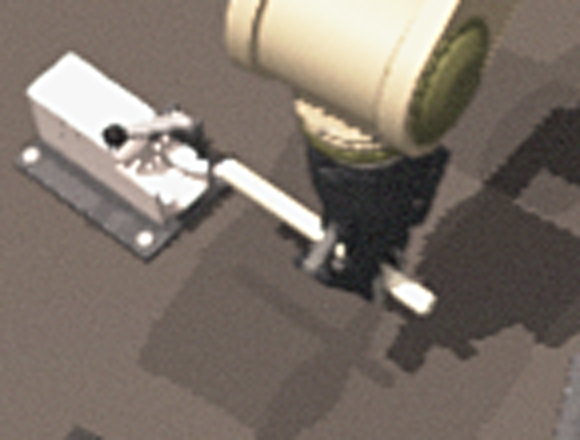

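The wrist picture shows the rod's tail straight between the fingers at (400,285). In the scene crop the tip is at about (222,168) and the tail at about (425,300), with the jig's mouth just to the left. Next is a check of the rod's pitch and the grip position along it.

```bash
python3 - <<'E'
from h import *
s=cam('scene'); w=cam('wrist')
o=monitor.get_obs(); g=np.array(o['tool_pos'])+[0,0,.0174]; d=-np.array(o['orientation'])[:,0]
m=(s['img'].min(2)>165).astype(np.uint8)
for k in(.125,.13,.135,.14,.145): print(k,proj(s,g+d*k),[proj(s,g+d*k+[0,0,z]).round(1) for z in(-.01,.01)])
for k in(.035,.04,.045,.05): print('tail',k,proj(s,g-d*k),proj(w,g-d*k+[0,0,.007])*800/512)
# measured rod centreline columns
for x in range(179,206,3):
    col=np.where(m[155:190,x])[0]; 
    if len(col): print(x,155+col.min(),155+col.max(),(155+(col.min()+col.max())/2))
# mouth
M=np.array([.5266,-.1136,.045]); print('mouth proj',proj(s,M),'face top',proj(s,M+[0,0,.002]))
E
```

```text
0.125 [185.43744635 167.20538102] [array([185.8, 169.3]), array([185.1, 165. ])]
0.13 [184.07993384 166.29758972] [array([184.5, 168.4]), array([183.7, 164.1])]
0.135 [182.72624678 165.39232325] [array([183.1, 167.5]), array([182.3, 163.2])]
0.14 [181.37637952 164.48957807] [array([181.8, 166.6]), array([181. , 162.3])]
0.145 [180.03032637 163.5893506 ] [array([180.4, 165.7]), array([179.6, 161.4])]
tail 0.035 [230.92753191 197.60626298] [401.0996972  315.98620329]
tail 0.04 [232.41394141 198.59900599] [401.11673406 298.82128424]
tail 0.045 [233.9043191  199.59436015] [401.13389273 281.21421877]
tail 0.05 [235.39866738 200.59232674] [401.15115861 263.15473224]
179 165 165 165.0
182 163 167 165.0
185 164 169 166.5
188 166 171 168.5
191 168 173 170.5
194 170 175 172.5
197 172 177 174.5
200 174 179 176.5
203 176 181 178.5
mouth proj [173.50905339 168.9601559 ] face top [173.42129719 168.55014187]
```

Emit:
play_rows:
  plan:
    - [8, 0, 0.7, 15, 0]
    - [8, 0, 0.7, 32, 0]
    - [8, 0, 0.7, 45, 0]
    - [8, 0, 0.7, 52, 0]
    - [8, 0, 0.7, 52, 0]

```text
time: 4.5
tool_pos: [0.5614, 0.0606, 0.028]
orientation: [[0.195, 0.981, -0.002], [0.981, -0.195, 0.0], [-0.0, -0.002, -1.0]]
wrist_force: [0.1, -0.9, -0.2]
opening: 0.0125
gripper_force: 34.1
```

```bash
python3 - <<'E'
from h import *
j=np.array([.5266,-.1136]);d=np.array([np.cos(np.radians(-101.3)),np.sin(np.radians(-101.3))])
s=cam('scene'); z=proj(s,[.53,-.1,.05]).astype(int)
cv2.imwrite('pics/s3.png',cv2.resize(s['img'][z[1]-40:z[1]+40,z[0]-45:z[0]+45,::-1],None,fx=6,fy=6,interpolation=2))
go([*(j-d*.137),.0285],-101.3)
E
```

```text
t 4.55 pos [0.5618 0.0605 0.0287] head 78.76 F [ 0.68 -0.54 -1.14] open 0.012994602967154791 shift [-40.6  -0.5   0.2] turn 0.06
```

View pics/s3.png

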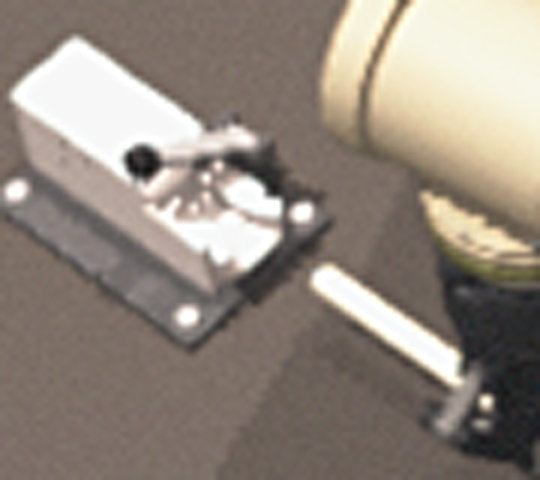

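The picture shows the rod tip at (320,275), lined up with the mouth at about (240,240). I'll go in, slowing at the mouth.

Emit:
play_rows:
  plan:
    - [8, -12, 0, 0, 0]
    - [8, -24, 0, 0, 0]
    - [8, -34, 0, 0, 0]
    - [8, -40, 0, 0, 0]
    - [8, -44, 0, 0, 0]

```text
time: 5.05
tool_pos: [0.5532, 0.0163, 0.0289]
orientation: [[0.196, 0.981, 0.0], [0.981, -0.196, -0.0], [0.0, 0.0, -1.0]]
wrist_force: [-0.5, 0.1, -0.4]
opening: 0.0126
gripper_force: 34.1
```

Emit:
play_rows:
  plan:
    - [8, -2, 0, 0, 0]
    - [8, -4, 0, 0, 0]
    - [8, -6, 0, 0, 0]
    - [8, -8, 0, 0, 0]
    - [8, -10, 0, 0, 0]

```text
time: 5.55
tool_pos: [0.5514, 0.0074, 0.0287]
orientation: [[0.195, 0.981, 0.0], [0.981, -0.195, -0.0], [0.0, 0.0, -1.0]]
wrist_force: [0.5, 0.8, -0.8]
opening: 0.0128
gripper_force: 34.1
```

Emit:
play_rows:
  plan:
    - [8, -2, 0, 0, 0]
    - [8, -4, 0, 0, 0]
    - [8, -6, 0, 0, 0]
    - [8, -8, 0, 0, 0]
    - [8, -10, 0, 0, 0]

```text
time: 6.05
tool_pos: [0.5493, -0.0026, 0.0287]
orientation: [[0.195, 0.981, 0.0], [0.981, -0.195, -0.0], [-0.0, 0.0, -1.0]]
wrist_force: [0.2, 0.4, -0.7]
opening: 0.0126
gripper_force: 34.1
```

```bash
python3 - <<'E'
from h import *
j=np.array([.5266,-.1136]);d=np.array([np.cos(np.radians(-101.3)),np.sin(np.radians(-101.3))])
s=cam('scene'); z=proj(s,[.53,-.1,.05]).astype(int)
cv2.imwrite('pics/s4.png',cv2.resize(s['img'][z[1]-40:z[1]+40,z[0]-45:z[0]+45,::-1],None,fx=6,fy=6,interpolation=2))
o=monitor.get_obs();print(np.array(o['orientation']).T@o['wrist_force'],o['moment'])
go([*(j-d*.137),.0285],-101.3)
E
```

```text
[-0.95457688  0.90743124  0.66719165] [-0.04985697 -0.13644875  0.06397625]
t 6.1 pos [ 0.5493 -0.0028  0.0287] head 78.74 F [ 0.7  -1.11 -0.67] open 0.01271672221829535 shift [23.9 -0.5  0.2] turn 0.04
```

View pics/s4.png

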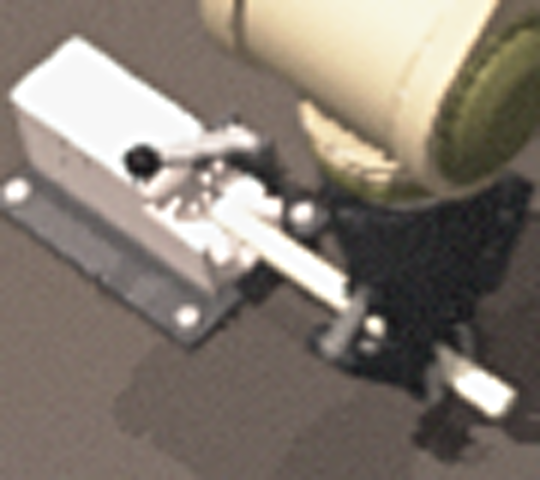

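The tip is inside the channel at about (230,200) with no contact forces. I'll continue.

Emit:
play_rows:
  plan:
    - [8, -2, 0, 0, 0]
    - [8, -4, 0, 0, 0]
    - [8, -6, 0, 0, 0]
    - [8, -8, 0, 0, 0]
    - [8, -10, 0, 0, 0]

```text
time: 6.6
tool_pos: [0.5473, -0.0124, 0.0287]
orientation: [[0.195, 0.981, -0.0], [0.981, -0.195, 0.0], [0.0, -0.0, -1.0]]
wrist_force: [0.5, 0.8, 0.3]
opening: 0.0129
gripper_force: 34.1
```

Emit:
play_rows:
  plan:
    - [8, -2, 0, 0, 0]
    - [8, -4, 0, 0, 0]
    - [8, -6, 0, 0, 0]
    - [8, -8, 0, 0, 0]
    - [8, -10, 0, 0, 0]

```text
time: 7.1
tool_pos: [0.5454, -0.0222, 0.0287]
orientation: [[0.195, 0.981, 0.0], [0.981, -0.195, -0.0], [-0.0, 0.0, -1.0]]
wrist_force: [0.4, 0.6, -1.1]
opening: 0.0128
gripper_force: 34.1
```

Emit:
play_rows:
  plan:
    - [8, -2, 0, 0, 0]
    - [8, -4, 0, 0, 0]
    - [8, -6, 0, 0, 0]
    - [8, -8, 0, 0, 0]
    - [8, -10, 0, 0, 0]

```text
time: 7.6
tool_pos: [0.5434, -0.032, 0.0287]
orientation: [[0.195, 0.981, 0.0], [0.981, -0.195, 0.0], [0.0, 0.0, -1.0]]
wrist_force: [1.2, 0.0, -0.6]
opening: 0.0131
gripper_force: 34.1
```

Emit:
play_rows:
  plan:
    - [8, -2, 0, 0, 0]
    - [8, -4, 0, 0, 0]
    - [8, -6, 0, 0, 0]
    - [8, -8, 0, 0, 0]
    - [8, -10, 0, 0, 0]
  force: 22

```text
time: 8.1
tool_pos: [0.5415, -0.0418, 0.0287]
orientation: [[0.195, 0.981, -0.0], [0.981, -0.195, -0.0], [-0.0, -0.0, -1.0]]
wrist_force: [1.1, 0.3, -0.6]
opening: 0.0127
gripper_force: 34.1
```

Emit:
play_rows:
  plan:
    - [8, -1, 0, 0, 0]
    - [8, -2, 0, 0, 0]
    - [8, -3, 0, 0, 0]
    - [8, -3.5, 0, 0, 0]
    - [8, -4, 0, 0, 0]

```text
time: 8.6
tool_pos: [0.5407, -0.0456, 0.0287]
orientation: [[0.195, 0.981, -0.0], [0.981, -0.195, 0.0], [-0.0, -0.0, -1.0]]
wrist_force: [0.5, -0.0, -0.3]
opening: 0.0127
gripper_force: 34.1
```

Emit:
play_rows:
  plan:
    - [8, -0.5, 0, 0, 0]
    - [8, -1, 0, 0, 0]
    - [8, -1.5, 0, 0, 0]
    - [8, -2, 0, 0, 0]
    - [8, -2.5, 0, 0, 0]

```text
time: 9.1
tool_pos: [0.5403, -0.048, 0.0287]
orientation: [[0.195, 0.981, 0.0], [0.981, -0.195, 0.0], [0.0, 0.0, -1.0]]
wrist_force: [0.8, 0.3, -1.0]
opening: 0.0124
gripper_force: 34.1
```

Emit:
play_rows:
  plan:
    - [8, -0.5, 0, 0, 0]
    - [8, -1, 0, 0, 0]
    - [8, -1.5, 0, 0, 0]
    - [8, -2, 0, 0, 0]
    - [8, -2.5, 0, 0, 0]

```text
time: 9.6
tool_pos: [0.5398, -0.0505, 0.0287]
orientation: [[0.195, 0.981, 0.0], [0.981, -0.195, 0.0], [0.0, 0.0, -1.0]]
wrist_force: [0.7, -0.5, -0.8]
opening: 0.0125
gripper_force: 34.1
```

Emit:
play_rows:
  plan:
    - [8, -0.5, 0, 0, 0]
    - [8, -1, 0, 0, 0]
    - [8, -1.5, 0, 0, 0]
    - [8, -2, 0, 0, 0]
    - [8, -2.5, 0, 0, 0]

```text
time: 10.1
tool_pos: [0.5393, -0.053, 0.0287]
orientation: [[0.195, 0.981, 0.0], [0.981, -0.195, 0.0], [0.0, 0.0, -1.0]]
wrist_force: [0.4, -0.2, -1.0]
opening: 0.0126
gripper_force: 34.1
```

Emit:
play_rows:
  plan:
    - [8, -0.5, 0, 0, 0]
    - [8, -1, 0, 0, 0]
    - [8, -1.5, 0, 0, 0]
    - [8, -2, 0, 0, 0]
    - [8, -2.5, 0, 0, 0]

```text
time: 10.6
tool_pos: [0.5388, -0.0554, 0.0287]
orientation: [[0.195, 0.981, 0.0], [0.981, -0.195, -0.0], [-0.0, 0.0, -1.0]]
wrist_force: [-0.7, 0.8, -0.9]
opening: 0.0125
gripper_force: 34.1
```

Emit:
play_rows:
  plan:
    - [8, -0.5, 0, 0, 0]
    - [8, -1, 0, 0, 0]
    - [8, -1.5, 0, 0, 0]
    - [8, -2, 0, 0, 0]
    - [8, -2.5, 0, 0, 0]

```text
time: 11.1
tool_pos: [0.5383, -0.0578, 0.0287]
orientation: [[0.195, 0.981, 0.0], [0.981, -0.195, 0.0], [0.0, 0.0, -1.0]]
wrist_force: [1.8, 2.5, -0.6]
opening: 0.0132
gripper_force: 34.1
```

Possible contact, so I'll use smaller steps.

Emit:
play_rows:
  plan:
    - [8, -0.2, 0, 0, 0]
    - [8, -0.4, 0, 0, 0]
    - [8, -0.4, 0, 0, 0]

```text
time: 11.4
tool_pos: [0.5383, -0.0578, 0.0287]
orientation: [[0.195, 0.981, 0.0], [0.981, -0.195, 0.001], [0.001, -0.0, -1.0]]
wrist_force: [1.9, 5.0, -1.0]
opening: 0.0131
gripper_force: 34.1
```

Emit:
play_rows:
  plan:
    - [8, 0, 0, 0, 0]
    - [8, 0, 0, 0, 0]
    - [8, 0, 0, 0, 0]
    - [8, 0, 0, 0, 0]
    - [8, 0, 0, 0, 0]

```text
time: 11.9
tool_pos: [0.5383, -0.0579, 0.0287]
orientation: [[0.195, 0.981, 0.0], [0.981, -0.195, 0.0], [0.0, -0.0, -1.0]]
wrist_force: [2.1, 5.3, -0.1]
opening: 0.0124
gripper_force: 34.1
```

```bash
python3 - <<'E'
from h import *
go([.5383,-.0578,.0287],-101.3)
E
```

```text
t 11.9 pos [ 0.5383 -0.0579  0.0287] head 78.75 F [ 2.13  5.34 -0.08] open 0.012403173020344814 shift [ 0.1  0.  -0. ] turn 0.05
```

The force is a steady 5 N at the stop, with the tip near jig x=80. I'll settle the rod onto the bore floor and release it.

Emit:
play_rows:
  plan:
    - [8, 0, 0, 0.5, 0]
    - [8, 0, 0, 1, 0]
    - [8, 0, 0, 1.5, 0]
    - [8, 0, 0, 2, 0]
    - [8, 0, 0, 2, 0]

```text
time: 12.4
tool_pos: [0.5383, -0.0579, 0.0267]
orientation: [[0.195, 0.981, 0.0], [0.981, -0.195, 0.0], [0.0, 0.0, -1.0]]
wrist_force: [1.3, 5.8, -0.1]
opening: 0.0131
gripper_force: 34.2
```

Emit:
play_rows:
  plan:
    - [14, 0, 0, 0, 0]
    - [18, 0, 0, 0, 0]
    - [24, 0, 0, 0, 0]
    - [32, 0, 0, 0, 0]
    - [42, 0, 0, 0, 0]

```text
time: 12.9
tool_pos: [0.5382, -0.0584, 0.0267]
orientation: [[0.195, 0.981, -0.0], [0.981, -0.195, -0.0], [-0.0, -0.0, -1.0]]
wrist_force: [-0.8, -0.1, 0.0]
opening: 0.0418
gripper_force: 0.0
```

```bash
python3 - <<'E'
from h import *
j=np.array([.5266,-.1136]);a=np.radians(-101.3);d=np.array([np.cos(a),np.sin(a)]);n=np.array([-d[1],d[0]])
s=cam('scene'); t=cam('top')
z=proj(s,[.53,-.1,.05]).astype(int)
A=cv2.resize(s['img'][z[1]-40:z[1]+40,z[0]-45:z[0]+45,::-1],None,fx=6,fy=6,interpolation=2)
cv2.imwrite('pics/s5.png',A)
z=proj(t,[.53,-.16,.08]).astype(int); cr=t['img'][z[1]-25:z[1]+25,z[0]-25:z[0]+25]
m=(cr.max(2)<60); n_,l,st,ce=cv2.connectedComponentsWithStats(m.astype(np.uint8)); print(st[1:],ce[1:]+z-25)
go([.5383,-.0578,.0267],-101.3)
for th in(.55,.7,.9):
    q=j+d*.035+n*(-.032+.073*np.cos(th)); print(th,q,.058+.073*np.sin(th),proj(t,[*q,.058+.073*np.sin(th)]))
E
```

```text
[] []
t 13.0 pos [ 0.5382 -0.0583  0.0267] head 78.74 F [-0.06 -1.24 -0.38] open 0.04206790509025942 shift [ 0.5  0.  -0. ] turn 0.04
0.55 [ 0.54939007 -0.15384581] 0.09615616771193812 [371.6899872  193.95931397]
0.7 [ 0.54311334 -0.15259159] 0.10502789116835144 [372.58152825 196.14928525]
0.9 [ 0.53286008 -0.15054279] 0.11518286440280628 [373.43768237 200.06454301]
```

View pics/s5.png

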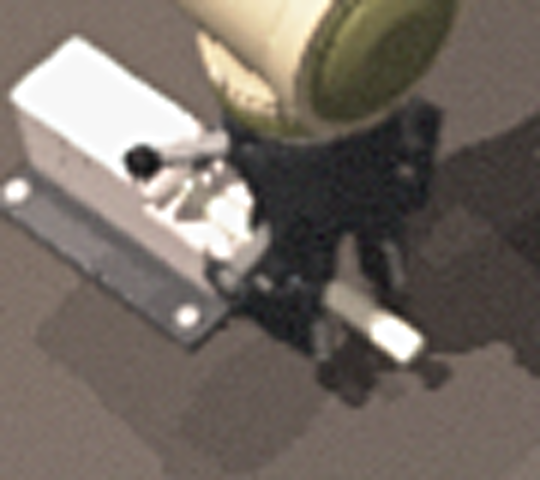

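The rod stays in the bore after release, with its tail at (400,345) and looking level. The ball at (140,160) matches a clamp angle of about 0.6. I'll lift straight up, shut the fingers and go over the ball.

Emit:
play_rows:
  plan:
    - [42, 0, 0, -15, 0]
    - [42, 0, 0, -50, 0]
    - [42, 0, 0, -95, 0]
    - [20, 0, 0, -130, 0]
    - [0, 0, 0, -130, 0]

```text
time: 13.5
tool_pos: [0.5402, -0.0588, 0.1615]
orientation: [[0.195, 0.981, 0.008], [0.981, -0.195, -0.003], [-0.001, 0.009, -1.0]]
wrist_force: [1.1, -0.3, -0.8]
opening: 0.0137
gripper_force: 0.0
```

```bash
python3 - <<'E'
from h import *
j=np.array([.5266,-.1136]);a=np.radians(-101.3);d=np.array([np.cos(a),np.sin(a)]);n=np.array([-d[1],d[0]])
t=cam('scene')
m=t['img'].min(2)>165
go([*(j+d*.035+n*.037),.135],-101.3)
# rod line in scene: expected, if tip at jig x=80
for k,dz in((0,0),(-.03,0),(-.06,0),(-.1,0),(-.1,-.005)): print(k,dz,proj(t,[*(j+d*k),.045+dz]))
for x in range(174,222,4):
    col=np.where(m[150:215,x])[0]+150
    if len(col): print(x,col.min(),col.max())
E
```

```text
t 13.55 pos [ 0.5391 -0.0585  0.1587] head 78.75 F [-0.59  0.54 -0.59] open 0.006360603269491263 shift [-91.5  35.4  23.9] turn 0.05
0 0 [173.50905339 168.9601559 ]
-0.03 0 [181.24385842 174.23173749]
-0.06 0 [189.10604809 179.58809115]
-0.1 0 [199.78891705 186.86283889]
-0.1 -0.005 [199.9333093  187.85537895]
174 161 172
178 170 175
182 164 178
186 176 181
190 178 184
194 181 187
198 184 189
```

Emit:
play_rows:
  plan:
    - [0, -30, 12, 0, 0]
    - [0, -65, 25, 0, 0]
    - [0, -88, 35, 5, 0]
    - [0, -91.5, 35.5, 15, 0]
    - [0, -91.5, 35.5, 24, 0]

```text
time: 14.05
tool_pos: [0.5544, -0.1547, 0.1306]
orientation: [[0.196, 0.981, -0.002], [0.981, -0.196, 0.001], [0.001, -0.003, -1.0]]
wrist_force: [0.0, -0.5, 0.3]
opening: 0.0003
gripper_force: 0.0
```

Emit:
play_rows:
  plan:
    - [0, 0, 0, 8, 0]
    - [0, 0, 0, 16, 0]
    - [0, 0, 0, 22, 0]
    - [0, 0, 0, 27, 0]
    - [0, 0, 0, 32, 0]

```text
time: 14.55
tool_pos: [0.5557, -0.1548, 0.1009]
orientation: [[0.195, 0.981, 0.001], [0.981, -0.195, -0.001], [-0.0, 0.001, -1.0]]
wrist_force: [1.2, 0.6, 2.0]
opening: 0.0003
gripper_force: 0.7
```

```bash
python3 - <<'E'
from h import *
j=np.array([.5266,-.1136]);a=np.radians(-101.3);d=np.array([np.cos(a),np.sin(a)]);n=np.array([-d[1],d[0]])
go([*(j+d*.035+n*.037),.067],-101.3)
s=cam('scene');z=proj(s,[.53,-.13,.06]).astype(int)
cv2.imwrite('pics/s6.png',cv2.resize(s['img'][z[1]-40:z[1]+40,z[0]-45:z[0]+45,::-1],None,fx=6,fy=6,interpolation=2))
E
```

```text
t 14.55 pos [ 0.5557 -0.1548  0.1009] head 78.78 F [1.15 0.59 2.05] open 0.0002632474364499422 shift [-0.3  0.4 33.9] turn 0.08
```

View pics/s6.png

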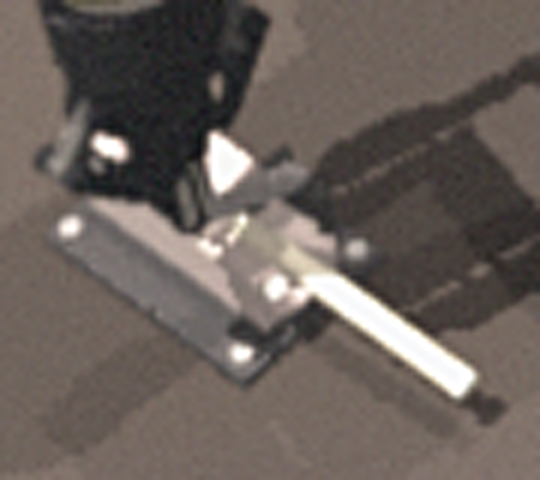

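The rod lies in the bore with its tail at (465,385). The fingertips stand on the ball with 2 to 3 N, so I'll press on down.

Emit:
play_rows:
  plan:
    - [0, 0, 0, 5, 0]
    - [0, 0, 0, 10, 0]
    - [0, 0, 0, 15, 0]
    - [0, 0, 0, 20, 0]
    - [0, 0, 0, 25, 0]

```text
time: 15.1
tool_pos: [0.5551, -0.1548, 0.0751]
orientation: [[0.195, 0.981, -0.0], [0.981, -0.195, 0.0], [0.0, -0.0, -1.0]]
wrist_force: [0.4, -0.2, 0.5]
opening: -0.0001
gripper_force: 0.3
```

Emit:
play_rows:
  plan:
    - [0, 0, 0, 1.5, 0]
    - [0, 0, 0, 3, 0]
    - [0, 0, 0, 4.5, 0]
    - [0, 0, 0, 5.5, 0]
    - [0, 0, 0, 6.5, 0]

```text
time: 15.6
tool_pos: [0.5553, -0.1549, 0.0692]
orientation: [[0.195, 0.981, 0.0], [0.981, -0.195, -0.0], [-0.0, 0.0, -1.0]]
wrist_force: [0.8, -1.2, 0.1]
opening: 0.0001
gripper_force: 0.4
```

Emit:
play_rows:
  plan:
    - [0, 0, 0, 0.7, 0]
    - [0, 0, 0, 1.4, 0]
    - [0, 0, 0, 2.1, 0]
    - [0, 0, 0, 2.8, 0]
    - [0, 0, 0, 2.8, 0]

```text
time: 16.1
tool_pos: [0.5553, -0.1549, 0.0667]
orientation: [[0.195, 0.981, 0.0], [0.981, -0.195, -0.0], [-0.0, 0.0, -1.0]]
wrist_force: [0.5, -0.5, 3.7]
opening: 0.0003
gripper_force: 1.6
```

Emit:
play_rows:
  plan:
    - [0, 0, 0, 0.4, 0]
    - [0, 0, 0, 0.4, 0]
    - [0, 0, 0, 0.4, 0]

```text
time: 16.4
tool_pos: [0.5554, -0.155, 0.0665]
orientation: [[0.195, 0.981, 0.001], [0.981, -0.195, -0.0], [-0.0, 0.001, -1.0]]
wrist_force: [-0.4, 0.3, 5.8]
opening: 0.0001
gripper_force: 2.9
```

Emit:
play_rows:
  plan:
    - [0, 0, 0, -10, 0]
    - [0, 0, 0, -40, 0]
    - [0, 0, 0, -80, 0]
    - [0, 0, 0, -120, 0]
    - [0, 0, 0, -120, 0]

```text
time: 16.9
tool_pos: [0.5569, -0.1557, 0.1918]
orientation: [[0.195, 0.981, 0.008], [0.981, -0.195, -0.004], [-0.003, 0.009, -1.0]]
wrist_force: [1.0, -0.2, -0.1]
opening: -0.0003
gripper_force: 0.0
```

Emit:
play_rows:
  plan:
    - [0, 40, -40, 0, 0]
    - [0, 70, -80, 0, 0]
    - [0, 90, -120, 0, 0]
    - [0, 110, -150, 0, 0]
    - [0, 110, -150, 0, 0]

```text
time: 17.4
tool_pos: [0.4266, -0.0151, 0.1859]
orientation: [[0.193, 0.981, -0.002], [0.981, -0.193, 0.001], [0.001, -0.002, -1.0]]
wrist_force: [1.1, -0.2, 0.5]
opening: -0.0
gripper_force: 0.0
```

```bash
python3 - <<'E'
from h import *
j=np.array([.5266,-.1136]);a=np.radians(-101.3);d=np.array([np.cos(a),np.sin(a)]);n=np.array([-d[1],d[0]])
go([.5,0,.2])
s=cam('scene');t=cam('top');z=proj(s,[.53,-.11,.06]).astype(int);o=z-[40,35]
A=cv2.resize(s['img'][o[1]:o[1]+70,o[0]:o[0]+80,::-1],None,fx=5,fy=5,interpolation=2)
z=proj(t,[.53,-.11,.06]).astype(int);o2=z-[40,35]
B=cv2.resize(t['img'][o2[1]:o2[1]+70,o2[0]:o2[0]+80,::-1],None,fx=5,fy=5,interpolation=2)
cv2.imwrite('pics/s7.png',np.hstack([A,B]))
for th in(0,.1,.2):
    q=[*(j+d*.035+n*(-.032+.073*np.cos(th))),.058+.073*np.sin(th)]; print(th,(proj(s,q)-o)*5,(proj(t,q)-o2)*5+[400,0])
q=[*(j-d*.1),.045]; print('tail',(proj(s,q)-o)*5,(proj(t,q)-o2)*5+[400,0])
E
```

```text
t 17.4 pos [ 0.4266 -0.0151  0.1859] head 78.9 F [ 1.13 -0.19  0.54] open -4.0603998322772896e-05 shift [ 29.   69.  -14.2] turn 0
0 [105.34667293 186.79419059] [690.58443034 113.80295814]
0.1 [103.74514836 178.81526375] [695.28241471 112.42164362]
0.2 [103.04972431 170.02072512] [699.79856394 112.51146827]
tail [333.94458525 274.31419443] [400.56240887 147.1312239 ]
```

View pics/s7.png

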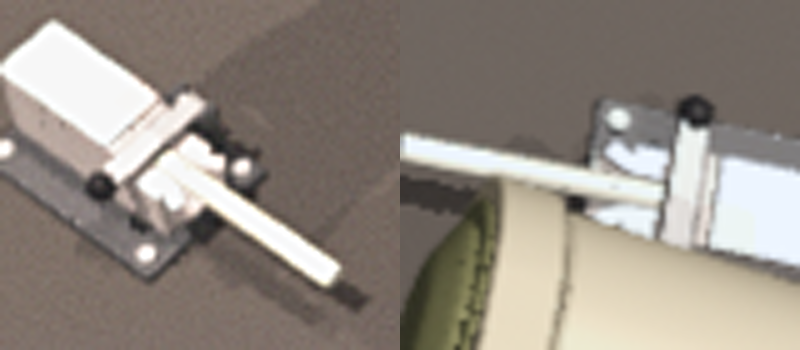

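The clamp is down: the ball is at (99,186), and the 0 rad prediction is (105,187). The rod's tail is at (330,278), where it should be with the tip on the stop, and the tool is clear, so I'm handing in.

```bash
python3 -c "
from bench import env
print(env.sign_off())"
```

```text
the job is handed in; nothing more can be done
None
```

The job is handed in: the thick rod was held on the stop at about 5 N, the clamp arm is folded down on it and the gripper is clear, but the sign-off gave no verdict.

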